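# Hold the pendulum angle gauge on a knotty stud at the set bevel

## Robot

A 6-joint arm with a two-finger parallel gripper is mounted at the origin on the work surface. World frame = base frame: x ahead of the robot, y to its left, z up, the work surface at z = 0. Lengths are in mm, angles in degrees, forces in N, time in s.
With the tool pointing down it reaches from about 275 to 975 mm from the base axis. Payload 8.4 kg.
Tool frame: the origin (TCP) lies on the centre line of the jaws, within the pads' length; the fingertips stand 19 mm ahead of it and the grasp point (between the pads) is the TCP; z points along the fingers, y is the direction in which the jaws open and shut (so a half turn about z gives the same grasp; the last joint's range is limited). The gripper opens to 92 mm and grips with 3 to 60 N. Pads are 20 mm wide; open, the fingers measure 128 mm over their backs; the gripper's body (75 mm by 189 mm) begins 69 mm behind the grasp point.
Start: joints at [-77.086, 20.225, 93.587, -0, 66.188, -0.138], TCP at [141.145, -608.856, 233.583] pointing down, gripper open.
Joint ranges: [-150.9, 150.9], [-52.94, 120.26], [3.33, 152.33], [-74.26, 254.26], [0, 154.13], [-172.89, 172.89]. Speed limits (degrees/s): [127.2, 127.2, 159.86, 180, 180, 180].

## Interface

Orientations are given as a 3x3 rotation matrix whose columns are the frame's x, y, z axes.
In Python, from workcell import env gives the robot as it stands. The module is installed in compiled form; this text tells all that it offers.
- The arm moves only by the tool play_rows, never from a script. Its argument "steps" is one flat list of numbers, 7 for each row, row after row: the shift along the tool's x, y, z each as a share of 25 cm, from -1 to 1, then the turn, a rotation vector about the tool's x, y, z each as a share of 30 degrees, from -1 to 1, then the opening, from 0 (shut) to 1 (fully open). A call has 1 to 8 rows; each row is the pose to reach, as a shift and turn from the pose measured when the call began, along the tool's axes at that moment; what a row does not reach only later rows make up. A row lasts 1/10 s, in which the tool goes at most 50 mm and 8.59 degrees, less where a joint would pass 70% of its speed; a pose out of reach is approached as far as the arm can. A call with a number of a shift or a turn outside -1 to 1 is refused whole. A call with a gripper value outside its range is refused whole. The fingers move at their own pace and stop on an object; "squeeze" is the grip in N (left out, the last holds). Time passes only in rows, so rows that repeat a pose let the fingers close. It gives the time, the measured TCP pose, the force and the opening at its end, in the units of the state.
- env.get_obs(): the state, without advancing time (a new reading comes with each control period).
- env.capture(name): name is "scene" or "top" or "wrist"; returns a dict with "pixels" (384x512x3 uint8, red, green, blue), "K" (3x3 intrinsics, pixels), "T" (4x4, takes a point from camera to world coordinates). Camera axes: x right, y down, z forward; pixel columns grow to the right and rows downward; lengths in mm; the calibration is good to about 2 mm. A picture is of the moment at which its call begins. There is no depth.
- env.close_job(): hands the job in, once; it reports no verdict.
Trained networks look in a picture, given as the dict that the camera call returned (one of the last four; its "shot" number tells which), for a name from the list of things; names that differ only in an ending like _2 or _b are one class to them, and where a whole thing is asked for, a point or a joint stands for the part that bears it (a point fixed in the world has none). Each returns a list of dicts, best first, with "conf" (0 to 1); they miss things now and then, are a little off and sometimes report something else, mostly with a low value. They report only what shows in the picture. A call takes as long as a camera call. They do not tell look-alikes from the thing itself.
- env.silhouettes(picture, thing): "mask" (384x512 bool, what is visible of it) and "bbox" ([left, top, right, bottom] in pixels, round what is visible of it).
- env.spot_point(picture, thing): "uv" ([column, row] in pixels: a listed point, or the origin of a listed thing).
The state is a dict: "clock": time; "qpos": joint angles; "dq": joint speeds; "joint_torque": joint torques, N m; "eef_pos": TCP position; "orientation": TCP orientation; "force": force on the tool from outside, world axes, zero at the start; "moment": the same for the moment, N m; "opening": finger opening in mm.
Only numpy, scipy, OpenCV 4.12 (cv2) and the standard library are available. Lean on these libraries where they do the work, as an engineer would, in place of code of your own. Each camera call takes 0.05 s, during which the arm holds its last target.

## Task

Hold the bevel so that I can scribe it on the joist along the gauge's base: pick up the yellow pendulum angle gauge by its top lug and stand it level on the crown of the swollen knot on the stud, square along the stud and centred on the knot, with its dial facing away from the joist offcut behind; then rock it sideways on the knot until its swinging needle comes to rest on the red mark. The program finishes while still holding the gauge there, motionless and bearing only lightly on the knot. Leave everything else on the bench where it is, and do not tip the gauge over or lean hard on it.

Things in the scene. Friction and masses are not known exactly. Their poses are not given: they have to be found in the camera images.
- gauge: yellow angle gauge, loose, about 0.3 kg, starts standing on its base on the bench. Origin: centre of its underside. Axes: x straight out of the dial, z up, y along the base (to the right as one looks at the dial). Flat base 104 mm long (y), 24 mm deep (x); case 24 mm thick, 100 mm wide and high, with a white dial (88 mm across, 5 mm proud, centre 52 mm up); above it a lug to grip
- gauge_mid (a point): point at the middle of the gauge, 70 mm above its underside; axes as gauge
- gauge_lug (a point): middle of the gauge's top lug, 120 mm above the underside: the place to grip, across its 24 mm thickness (the gauge's x). The lug is 48 mm wide (y) and runs from 100 to 140 mm above the underside; axes as gauge
- gauge_foot (a point): centre of the gauge's flat underside; axes as gauge
- needle (a joint): angle (rad) of the black weighted needle in the gauge: 0 when it points to the top of the dial, growing counter-clockwise as one looks at the dial. It hangs free, so it always points straight up and settles in half a second: rocking the gauge clockwise (as one looks at the dial) by an angle makes it read plus that angle
- mark (a joint): angle in rad of the red mark on the dial's rim, same zero and direction as the needle; set between 0.14 and 0.28, stiff, not to be changed. The job is to make needle equal mark
- needle_tip (a point): tip of the needle, 34 mm from the dial's centre, 15.5 mm in front of the gauge's mid-plane
- mark_tip (a point): the point on the dial, also at 34 mm radius, where the needle's tip must come to rest (inner end of the red mark)
- joist: joist offcut standing on edge, fixed to the bench by two steel brackets on its back (robot side): 38 mm thick, 300 mm long, 140 mm high. Origin on the bench at mid-length, below the joint between joist and stud; x horizontal, from the joist out through the stud, away from the robot; y along the length; the joist fills x from -38 to 0 mm
- stud: stud block on edge, fixed to the joist's outer face; origin and axes as joist. x from 0 to 38 mm, 240 mm long, flat top edge 89 mm above the bench. At mid-length a swollen knot rises from that edge as a smooth round hump over the full 38 mm depth, 18 mm proud and 77 mm long (short flanks to 102 mm), an arc of 50 mm radius about an axis along x
- knot_crown (a point): highest point of the knot, mid-depth of the stud, 107 mm above the bench; axes as joist. The gauge's underside rests here
- jar_a_mid (a point): clear glass storage jar with brass lid, 84 mm across, 165 mm tall; point at its middle, 82 mm up; yaw means nothing. Not part of the job
- jar_b_mid (a point): a second jar like jar_a; point at its middle, 82 mm up. Not part of the job
- spray_mid (a point): white and blue spray bottle with green trigger head, 72 mm across, 208 mm tall; point on its axis, 100 mm up. Not part of the job
- bowl_big_mid (a point): green clay bowl turned upside down, 130 mm across, 46 mm high; point at its middle, 23 mm up. Not part of the job
- bowl_small_mid (a point): smaller green clay bowl turned upside down, 96 mm across, 38 mm high; point at its middle, 19 mm up. Not part of the job
- hammer_grip (a point): claw hammer lying on the bench, 300 mm long; point on its handle, x axis along the handle towards the head. Not part of the job
- tape_mid (a point): orange tape measure standing on edge, 34 x 70 x 64 mm; point at its middle, 32 mm up. Not part of the job
- pencil_mid (a point): flat red carpenter's pencil lying on the bench, about 175 mm long, 14 mm wide, 8 mm thick; point at its middle. Not part of the job
Not all that is in view belongs to the job. What is shaped like the gauge but blue or purple is not meant.

How it is judged:
By the outcome, as a careful person would: the job done as asked, in the order asked, and still so for the second after the job is handed in, while the arm keeps its last pose, push and grip.
It also fails if it takes over 45 s, if anything falls off the work surface, if the arm or the gripper's body presses on something with over 40 N, if the wrist force passes 120 N, or if a joint passes its speed limit or range.

## Working session

There is one attempt and no reset: what is moved stays moved. The work goes in short steps, Python scripts to look and compute and a tool call to move; the robot and the scene stay as the last step left them, time stands still between calls to the robot, and variables do not carry over. Pictures are saved under pics/ and viewed, and the job is handed in when it is done.

Besides the shell and the picture viewer there is one more tool, called after ">>>" as a command line: name --argument value ..., lists and objects as JSON in quotes. play_rows: Moves the arm, as the interface text tells. Shift numbers are shares of 25 cm and turn numbers shares of 30 degrees, none past 1 either way. Its arguments: {"type":"object","properties":{"steps":{"type":"array","items":{"type":"number"}},"squeeze":{"type":"number"}},"required":["steps"]}

```bash
mkdir -p pics; cat > h.py <<'E'
import numpy as np, cv2
from workcell import env
def save(p,n): cv2.imwrite('pics/'+n+'.png', cv2.cvtColor(p['pixels'],cv2.COLOR_RGB2BGR))
def proj(p,X):
    T=np.linalg.inv(p['T']); c=T[:3,:3]@np.asarray(X,float)+T[:3,3]; u=p['K']@c; return u[:2]/u[2]
def ray(p,uv):
    d=np.linalg.inv(p['K'])@np.array([uv[0],uv[1],1.]); return p['T'][:3,3],p['T'][:3,:3]@d
def atz(p,uv,z):
    o,d=ray(p,uv); return o+d*(z-o[2])/d[2]
def tri(obs):
    A=np.zeros((3,3));b=np.zeros(3)
    for p,uv in obs:
        o,d=ray(p,uv); d=d/np.linalg.norm(d); M=np.eye(3)-np.outer(d,d); A+=M;b+=M@o
    return np.linalg.solve(A,b)
E
python3 - <<'E'
from h import *
np.set_printoptions(precision=1,suppress=True)
P={}
for n in ['scene','top','wrist']:
    p=env.capture(n);P[n]=p;save(p,n+'0');print(n,p['T'][:3,3],p['T'][:3,2])
for n in P:
  for t in ['gauge_foot','gauge_lug','gauge_mid','knot_crown','joist','mark_tip','needle_tip']:
    for r in env.spot_point(P[n],t)[:3]: print(n,t,np.array(r['uv']),round(r['conf'],2))
print(env.get_obs())
E
```

```text
scene [1151.5 -408.8  908.8] [-0.6  0.4 -0.8]
top [ 375.   -22.7 1728.4] [ 0.1 -0.  -1. ]
wrist [ 216.1 -591.   383.7] [-0.3 -0.1 -1. ]
scene gauge_foot [164.6 223.6] 0.89
scene gauge_foot [119.7 208.7] 0.61
scene gauge_foot [197.4 238.7] 0.6
scene gauge_lug [155.9 201.8] 0.69
scene gauge_lug [107.  185.8] 0.67
scene gauge_lug [190.5 211.6] 0.66
scene gauge_mid [191.4 225.9] 0.79
scene gauge_mid [113.5 195.4] 0.74
scene gauge_mid [168.3 174.8] 0.72
scene knot_crown [274.2 185.7] 0.81
scene joist [272.3 203.2] 0.73
scene joist [ 93.9 252.2] 0.71
scene needle_tip [160.7 175.5] 0.54
scene needle_tip [190.6 227.8] 0.54
scene needle_tip [ 94.2 255.9] 0.5
top gauge_foot [333.8 226.4] 0.8
top gauge_foot [314.8 195. ] 0.69
top gauge_foot [314.2 258.9] 0.61
top gauge_lug [372.4 255.8] 0.94
top gauge_lug [336.5 225.1] 0.67
top gauge_lug [317.4 193.4] 0.6
top gauge_mid [367.  260.2] 0.77
top gauge_mid [315.8 192.8] 0.61
top gauge_mid [333.3 222.1] 0.59
top knot_crown [331.1 226. ] 0.42
top joist [236.4 198.3] 0.7
top needle_tip [203.2 137.2] 0.69
top needle_tip [123.7 162.5] 0.29
{'clock': 1.2, 'qpos': array([-77.1,  20.2,  93.6,  -0. ,  66.2,  -0.1]), 'dq': array([ 0.1,  0.1,  0. ,  0. , -0. , -0. ]), 'joint_torque': array([  0. , -59.4, -33.5,   0.1,   0. ,   0. ]), 'eef_pos': array([ 141.1, -608.9,  233.6]), 'orientation': array([[ 1. ,  0.2, -0. ],
       [ 0.2, -1. , -0. ],
       [-0. ,  0. , -1. ]]), 'force': array([ 0.1, -0. , -0.9]), 'moment': array([ 0.,  0., -0.]), 'opening': 92.26868598220163}
```

View pics/scene0.png

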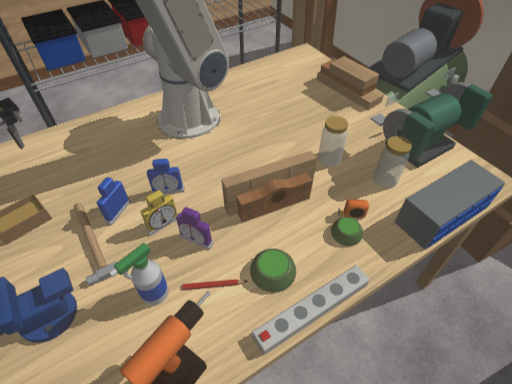

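View pics/top0.png

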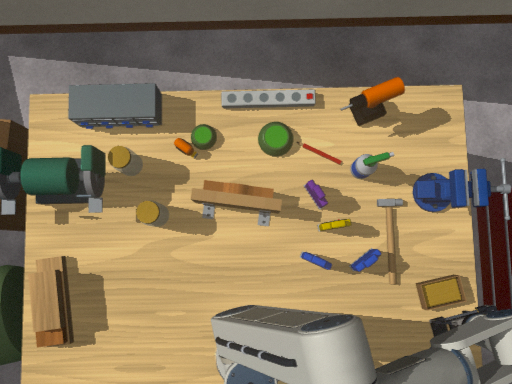

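View pics/wrist0.png

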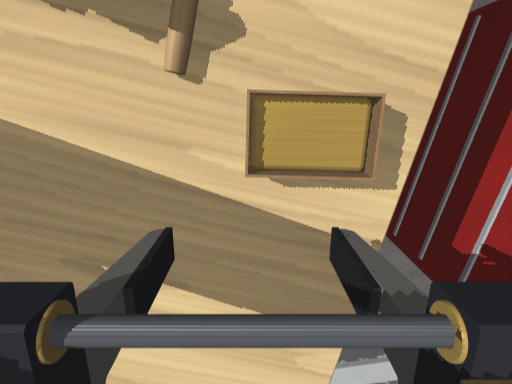

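The scene picture shows the yellow gauge at about (158,210) between the blue and purple ones. The joist and stud with the knot are at about (270,190). In the top view the gauge is at (335,225) and the stud at (237,190).

```bash
python3 - <<'E'
from h import *
np.set_printoptions(precision=1,suppress=True)
P={n:env.capture(n) for n in ['scene','top']}
for n in P:
    im=P[n]['pixels']; 
    (x0,y0,x1,y1)=(130,150,330,260) if n=='scene' else (180,170,360,280)
    c=im[y0:y1,x0:x1]; cv2.imwrite(f'pics/{n}_crop.png',cv2.cvtColor(cv2.resize(c,None,fx=4,fy=4,interpolation=cv2.INTER_CUBIC),cv2.COLOR_RGB2BGR))
    h=cv2.cvtColor(im,cv2.COLOR_RGB2HSV); m=((h[...,0]>22)&(h[...,0]<34)&(h[...,1]>180)).astype(np.uint8)
    k,l,s,ce=cv2.connectedComponentsWithStats(m)
    for i in range(1,k):
        if s[i,4]>25: print(n,s[i],ce[i])
    for t in ['gauge','stud','joist']:
        for r in env.silhouettes(P[n],t)[:4]: print(n,t,r['bbox'],round(r['conf'],2))
print(atz(P['top'],(334,226),120), tri([(P['scene'],(164.6,223.6)),(P['top'],(333.8,226.4))]), atz(P['scene'],(164.6,223.6),0),atz(P['scene'],(274.2,185.7),107),atz(P['scene'],(272.3,203.2),0))
E
```

```text
scene gauge [141.4, 189.5, 177.7, 236.6] 0.97
scene gauge [146.5, 159.1, 184.8, 198.1] 0.95
scene gauge [95.3, 177.3, 134.0, 224.1] 0.82
scene gauge [178.0, 206.2, 215.7, 251.0] 0.57
scene stud [237.6, 173.4, 312.4, 223.5] 0.93
scene joist [223.1, 154.0, 316.6, 222.8] 0.84
top [319 219  32  11 210] [334.7 224.2]
top gauge [353.7, 248.8, 380.5, 269.0] 0.91
top gauge [301.2, 255.1, 331.7, 269.8] 0.75
top gauge [303.5, 179.8, 328.0, 209.3] 0.75
top gauge [317.9, 218.6, 351.5, 230.9] 0.72
top stud [203.4, 180.1, 272.9, 198.0] 0.72
top stud [317.2, 218.3, 351.2, 228.8] 0.19
top joist [193.4, 181.1, 282.5, 225.9] 0.86
[ 434.4 -286.5  120. ] [ 439.3 -299.4    1.9] [ 440.3 -293.8    0. ] [571.4  24.7 107. ] [553.9  33.9   0. ]
```

```bash
sleep 0
```

```text
(no output)
```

View pics/scene_crop.png

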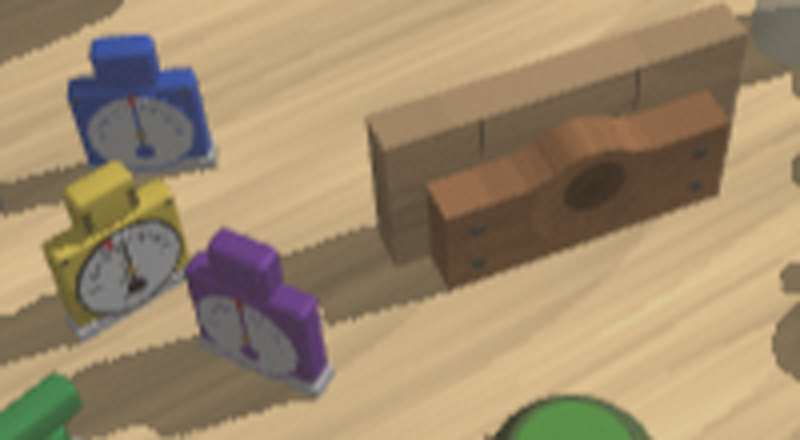

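View pics/top_crop.png

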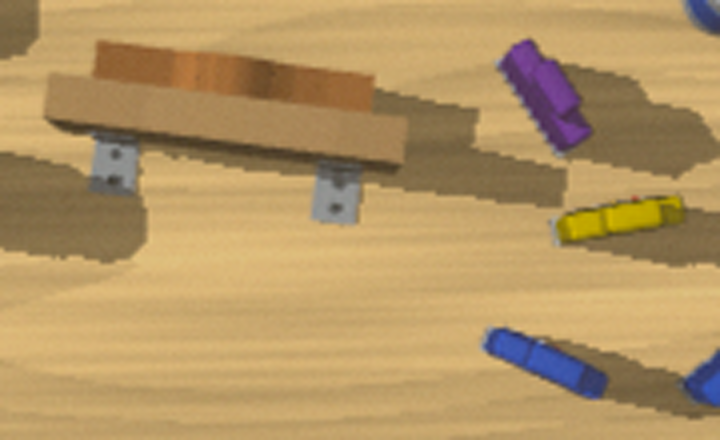

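```bash
cat >> h.py <<'E'
from scipy.optimize import least_squares
def fit(obs,x0):
    # obs: (picture, uv, local xyz); returns x,y,yaw(deg)
    def f(p):
        c,s=np.cos(np.radians(p[2])),np.sin(np.radians(p[2])); r=[]
        for pic,uv,L in obs:
            r+=list(proj(pic,[p[0]+c*L[0]-s*L[1],p[1]+s*L[0]+c*L[1],L[2]])-np.array(uv))
        return np.array(r)
    o=least_squares(f,x0,loss='soft_l1'); return o.x,f(o.x).reshape(-1,2)
E
python3 - <<'E'
from h import *
np.set_printoptions(precision=2,suppress=True)
S=env.capture('scene');T=env.capture('top')
s=lambda a,b:(a/4+130-.4,b/4+150-.4)
t=lambda a,b:(a/4+180-.4,b/4+170-.4)
so=[(S,s(383,150),(0,-150,140)),(S,s(366,118),(-38,-150,140)),(S,s(725,5),(-38,150,140)),(S,s(745,40),(0,150,140)),(S,s(397,265),(0,-150,0)),
(S,s(443,220),(38,-120,89)),(S,s(452,287),(38,-120,0)),(S,s(728,128),(38,120,89)),(S,s(718,193),(38,120,0))]
to=[(T,t(49,73),(0,150,140)),(T,t(407,113),(0,-150,140)),(T,t(402,166),(-38,-150,140)),(T,t(45,122),(-38,150,140)),(T,t(97,41),(38,120,89)),(T,t(374,73),(38,-120,89))]
for o in (so,to,so+to):
    x,r=fit(o,[550,30,0]); print(x); print(r.T)
go=[(S,s(82,340),(12,-52,0)),(S,s(187,272),(12,52,0)),(S,s(75,222),(12,-24,100)),(S,s(65,197),(12,-24,140)),(S,s(128,170),(12,24,140)),(S,s(105,161),(-12,24,140))]
gt=[(T,t(603,208),(12,24,140)),(T,t(660,200),(12,-24,140)),(T,t(663,226),(-12,-24,140)),(T,t(608,236),(-12,24,140))]
for o in (go,gt,go+gt):
    x,r=fit(o,[440,-290,0]); print(x); print(r.T)
E
```

```text
[548.08  33.95  -9.27]
[[-0.11 -0.34 -0.03  1.   -0.63  0.17 -1.07  0.84  0.22]
 [ 0.01 -0.87 -0.39 -1.46  0.82 -0.05  1.2  -1.04  1.13]]
[548.82  35.03  -7.92]
[[-0.12  0.26  0.26 -0.61 -0.06  0.21]
 [ 0.34  0.72 -1.15 -0.58  0.18  0.19]]
[547.87  34.51  -8.61]
[[ 0.24 -0.14 -0.32  0.82 -0.31  0.61 -0.66  0.85  0.22  0.11  0.36  0.22
  -0.52  0.28  0.45]
 [ 0.3  -0.55 -0.79 -1.92  1.1   0.11  1.36 -1.49  0.69  0.08  1.54 -0.34
  -0.86  0.05  0.9 ]]
[ 432.31 -301.98    7.78]
[[-1.89  1.13  0.57 -0.2  -0.84  0.59]
 [-0.14 -0.94  4.22  1.53 -0.2  -2.76]]
[ 440.03 -296.56    7.48]
[[-0.17 -0.06  0.45 -0.18]
 [-0.12 -0.35  0.37  0.1 ]]
[ 436.73 -299.57    6.58]
[[-0.84  2.53  1.78  1.04  0.58  2.14  0.82  0.97  1.38  0.7 ]
 [ 0.34 -0.08  4.82  2.14  0.59 -2.07  0.74  0.74  1.47  0.98]]
```

```bash
cat >> h.py <<'E'
from scipy.spatial.transform import Rotation as Rn
def Rtool(gyaw,tilt=0.):
    # tool y = gauge x, tool x = gauge y, z=-gauge z ; tilt deg clockwise seen from dial
    G=(Rn.from_euler('z',gyaw,degrees=True)*Rn.from_euler('x',-tilt,degrees=True)).as_matrix()
    return np.stack([G[:,1],G[:,0],-G[:,2]],1)
def rel(pos,R):
    o=env.get_obs(); R0=o['orientation']
    d=R0.T@(np.asarray(pos,float)-o['eef_pos'])/250; w=Rn.from_matrix(R0.T@R).as_rotvec()/np.radians(30)
    print('t',round(o['clock'],2),'pos',np.round(o['eef_pos'],2),'F',np.round(o['force'],1),'M',np.round(o['moment'],2),'op',round(o['opening'],1)); print('shift',np.round(d,4),'turn',np.round(w,4))
E
python3 -c "
from h import *
rel([439,-298,300],Rtool(7.5))"
```

```text
t 1.7 pos [ 141.16 -608.84  233.58] F [ 0.1 -1.  -0.4] M [-0.07  0.06  0.01] op 92.1
shift [ 1.4415 -0.942  -0.2657] turn [-1.0000e-04  0.0000e+00 -2.8148e+00]
```

>>> play_rows --steps '[0.1,-0.05,-0.15,0,0,-0.2,0.65,0.25,-0.15,-0.27,0,0,-0.45,0.65,0.45,-0.3,-0.27,0,0,-0.7,0.65,0.65,-0.4,-0.27,0,0,-0.95,0.65,0.8,-0.5,-0.27,0,0,-1,0.65,0.9,-0.6,-0.27,0,0,-1,0.65,0.9,-0.6,-0.27,0,0,-1,0.65,0.9,-0.6,-0.27,0,0,-1,0.65]'

```text
clock: 2.5
eef_pos: [327.2, -411.2, 301.3]
orientation: [[0.729, 0.685, 0.0], [0.685, -0.729, -0.001], [-0.0, 0.001, -1.0]]
force: [-0.1, -0.9, 0.2]
opening: 59.2
```

```bash
python3 -c "
from h import *
rel([439,-298,300],Rtool(7.5))"
```

```text
t 2.5 pos [ 327.19 -411.19  301.34] F [-0.1 -0.9  0.2] M [-0.01  0.   -0.01] op 59.2
shift [ 0.636  -0.0238  0.0051] turn [ 6.0000e-04  1.1000e-03 -1.8097e+00]
```

>>> play_rows --steps '[0.18,-0.01,0,0,0,-0.28,0.65,0.36,-0.02,0,0,0,-0.56,0.65,0.5,-0.02,0,0,0,-0.84,0.65,0.636,-0.024,0,0,0,-1,0.65,0.636,-0.024,0,0,0,-1,0.65]'

```text
clock: 3.0
eef_pos: [440.6, -297.2, 301.2]
orientation: [[0.286, 0.958, 0.001], [0.958, -0.286, -0.0], [-0.0, 0.001, -1.0]]
force: [-1.0, 1.0, 0.2]
opening: 60.0
```

>>> play_rows --steps '[0,0,0,0,0,-0.28,0.65,0,0,0,0,0,-0.56,0.65,0,0,0,0,0,-0.81,0.65,0,0,0,0,0,-0.81,0.65,0,0,0,0,0,-0.81,0.65]'

```text
clock: 3.5
eef_pos: [440.0, -298.5, 301.2]
orientation: [[-0.128, 0.992, 0.001], [0.992, 0.128, -0.001], [-0.001, 0.001, -1.0]]
force: [0.4, -0.3, -0.2]
opening: 59.8
```

```bash
python3 -c "
from h import *
rel([439,-298,300],Rtool(7.5))
p=env.capture('wrist');save(p,'w1');q=env.capture('top');save(q,'t1')
for r in env.spot_point(p,'gauge_lug'):print(r)
print(proj(p,[439,-298,140]))
"
```

```text
t 3.5 pos [ 439.95 -298.47  301.2 ] F [ 0.4 -0.3 -0.2] M [-0.1  -0.1   0.02] op 59.8
shift [ 0.0023 -0.0035  0.0048] turn [ 0.0011  0.0012 -0.0045]
{'uv': [131.5, 248.8], 'conf': 0.89}
{'uv': [251.7, 181.0], 'conf': 0.81}
{'uv': [139.5, 95.1], 'conf': 0.72}
{'uv': [363.1, 136.8], 'conf': 0.67}
[252.10398091 183.83300144]
```

View pics/w1.png

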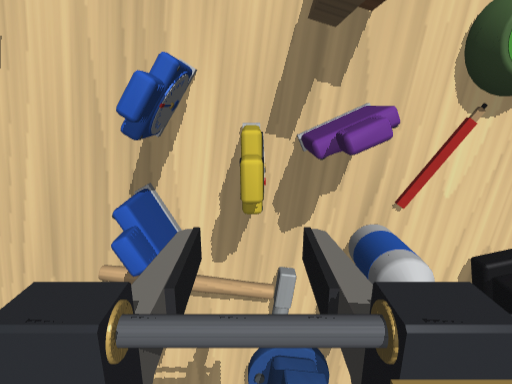

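```bash
python3 -c "
import cv2
i=cv2.imread('pics/w1.png')[110:230,200:300];cv2.imwrite('pics/w1c.png',cv2.resize(i,None,fx=5,fy=5,interpolation=cv2.INTER_CUBIC))"
```

```text
(no output)
```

View pics/w1c.png

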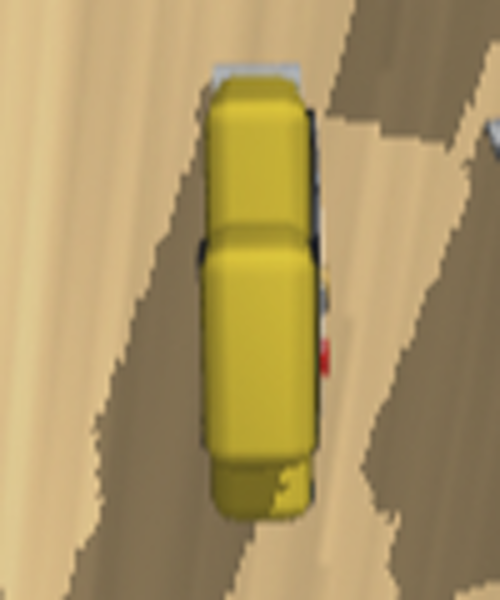

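```bash
python3 -c "
from h import *
p=env.capture('wrist')
s=lambda a,b:(a/5+200-.4,b/5+110-.4)
o=[(p,s(203,242),(-12,24,140)),(p,s(319,240),(12,24,140)),(p,s(318,460),(12,-24,140)),(p,s(202,458),(-12,-24,140))]
x,r=fit(o,[439,-298,7]);print(x,r)
x,r=fit(o+[(p,s(213,62),(-12,52,0)),(p,s(300,62),(12,52,0))],[439,-298,7]);print(x,r)
rel([x[0],x[1],122],Rtool(x[2]))
"
```

```text
[ 438.48964801 -293.61636639    7.33584148] [[-0.51237507 -1.41004488]
 [ 0.49233866 -0.91926642]
 [ 0.01834592  1.27172399]
 [-0.00354391  1.58663709]]
[ 438.42216858 -294.41193472    8.09129391] [[-0.99371718 -0.46893395]
 [-0.00663392 -0.29524026]
 [ 0.15203503  1.84447857]
 [ 0.14626287  2.45126345]
 [ 0.40500835 -0.76399523]
 [ 0.23181209 -0.9312117 ]]
t 3.7 pos [ 440.42 -297.62  301.25] F [ 0.3  0.7 -0.1] M [-0.04 -0.17 -0.01] op 59.8
shift [ 0.0141 -0.0068  0.717 ] turn [ 0.0015  0.001  -0.0174]
```

>>> play_rows --steps '[0.01,-0.007,0.18,0,0,0,0.65,0.01,-0.007,0.34,0,0,0,0.65,0.01,-0.007,0.48,0,0,0,0.65,0.01,-0.007,0.56,0,0,0,0.65,0.01,-0.007,0.64,0,0,0,0.65,0.01,-0.007,0.7,0,0,0,0.65,0.01,-0.007,0.716,0,0,0,0.65,0.01,-0.007,0.716,0,0,0,0.65]'

```text
clock: 4.5
eef_pos: [438.3, -295.3, 121.9]
orientation: [[-0.131, 0.991, -0.0], [0.991, 0.131, 0.0], [0.0, 0.0, -1.0]]
force: [0.9, 0.3, 0.4]
opening: 59.5
```

```bash
python3 -c "
from h import *
rel([438.5,-295.5,122],Rtool(7.6))
p=env.capture('wrist');save(p,'w2');p=env.capture('scene');save(p,'s2')
"
```

```text
t 4.5 pos [ 438.3  -295.32  121.93] F [0.9 0.3 0.4] M [-0.01 -0.12  0.04] op 59.5
shift [-0.0008  0.0007 -0.0003] turn [ 0.     -0.0004 -0.0023]
```

View pics/w2.png

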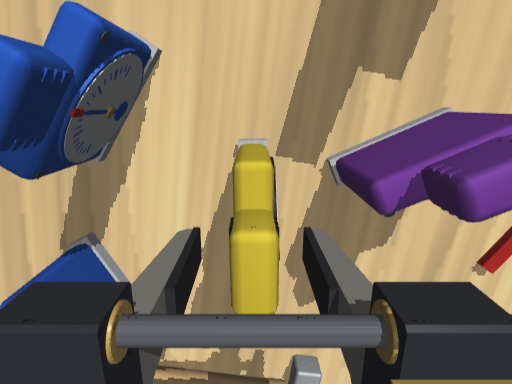

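```bash
python3 -c "
from h import *
p=env.capture('wrist')
for y in(-294,-296,-298):
  for L in [(0,24,140),(0,-24,140),(0,52,0),(0,50,100)]:
    c,s=np.cos(.133),np.sin(.133);print(y,L,proj(p,[438.4+c*L[0]-s*L[1],y+s*L[0]+c*L[1],L[2]]).round(1))
i=cv2.imread('pics/w2.png')[130:330,200:310];cv2.imwrite('pics/w2c.png',cv2.resize(i,None,fx=3,fy=3,interpolation=cv2.INTER_CUBIC))
"
```

```text
-294 (0, 24, 140) [253.8 225.3]
-294 (0, -24, 140) [253.7 316. ]
-294 (0, 52, 0) [252.7 134.1]
-294 (0, 50, 100) [253.4 154.4]
-296 (0, 24, 140) [253.2 229.4]
-296 (0, -24, 140) [253.2 319.5]
-296 (0, 52, 0) [252.4 136.4]
-296 (0, 50, 100) [252.9 158. ]
-298 (0, 24, 140) [252.7 233.4]
-298 (0, -24, 140) [252.6 322.9]
-298 (0, 52, 0) [252.  138.8]
-298 (0, 50, 100) [252.4 161.5]
```

View pics/w2c.png

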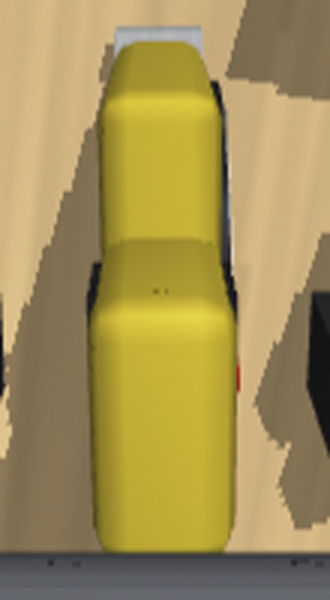

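>>> play_rows --steps '[-0.008,0,0,0,0,0,0.65,-0.008,0,0,0,0,0,0,-0.008,0,0,0,0,0,0,-0.008,0,0,0,0,0,0,-0.008,0,0,0,0,0,0,-0.008,0,0,0,0,0,0,-0.008,0,0,0,0,0,0,-0.008,0,0,0,0,0,0]' --squeeze 30

```text
clock: 5.45
eef_pos: [439.3, -297.8, 123.2]
orientation: [[-0.131, 0.991, 0.002], [0.991, 0.131, -0.001], [-0.001, 0.002, -1.0]]
force: [-0.6, 0.2, 0.9]
opening: 23.7
```

```bash
python3 -c "
from h import *
rel([438.5,-297,300],Rtool(7.6))
"
```

```text
t 5.45 pos [ 439.3  -297.79  123.16] F [-0.6  0.2  0.9] M [-0.08 -0.04  0.05] op 23.7
shift [ 0.0025 -0.0015 -0.7074] turn [ 0.0034  0.0027 -0.0015]
```

>>> play_rows --steps '[0,0,-0.05,0,0,0,0,0,0,-0.2,0,0,0,0,0,0,-0.38,0,0,0,0,0,0,-0.54,0,0,0,0,0,0,-0.66,0,0,0,0,0,0,-0.7,0,0,0,0,0,0,-0.7,0,0,0,0,0,0,-0.7,0,0,0,0]'

```text
clock: 6.25
eef_pos: [438.1, -297.0, 296.6]
orientation: [[-0.132, 0.991, -0.0], [0.991, 0.132, 0.0], [0.0, 0.0, -1.0]]
force: [-1.2, 0.9, -4.4]
opening: 24.0
```

```bash
python3 -c "
from h import *
rel([567,-30,300],Rtool(-8.5))
p=env.capture('wrist');save(p,'w3');p=env.capture('scene');save(p,'s3')
"
```

```text
t 6.25 pos [ 438.14 -297.02  296.57] F [-1.2  0.9 -4.4] M [-0.06 -0.09 -0.02] op 24.0
shift [ 0.991   0.6514 -0.0135] turn [-0.000e+00 -3.000e-04  5.352e-01]
```

View pics/s3.png

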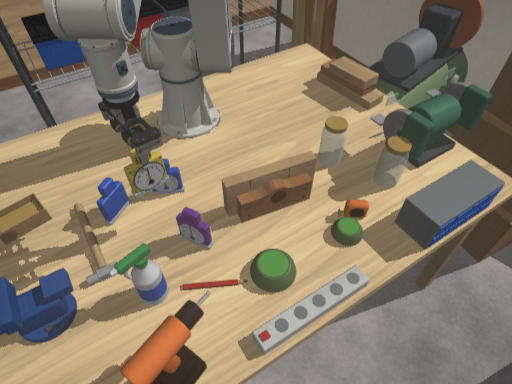

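View pics/w3.png

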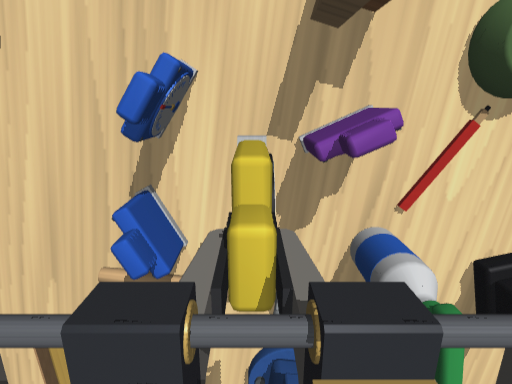

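>>> play_rows --steps '[0.12,0.08,-0.03,0,0,0.06,0,0.26,0.17,-0.05,0,0,0.14,0,0.4,0.27,-0.05,0,0,0.22,0,0.54,0.36,-0.05,0,0,0.32,0,0.68,0.46,-0.05,0,0,0.42,0,0.78,0.56,-0.05,0,0,0.53,0,0.83,0.63,-0.05,0,0,0.535,0,0.83,0.63,-0.05,0,0,0.535,0]'

```text
clock: 7.15
eef_pos: [567.9, -68.3, 306.7]
orientation: [[0.145, 0.989, -0.003], [0.989, -0.145, 0.002], [0.001, -0.003, -1.0]]
force: [0.2, 0.2, -3.2]
opening: 23.8
```

```bash
python3 -c "
from h import *
rel([567,31.8,300],Rtool(-8.5))
p=env.capture('wrist');save(p,'w4')
for n in ['knot_crown','joist','gauge_lug','stud']:
  for r in env.spot_point(p,n): print(n,r)
print(proj(p,[567,32,107]))
"
```

```text
t 7.15 pos [567.92 -68.32 306.68] F [ 0.2  0.2 -3.2] M [-0.18 -0.05  0.02] op 23.8
shift [ 0.3957 -0.0617  0.0274] turn [-0.0062 -0.0026  0.0051]
knot_crown {'uv': [228.4, 92.1], 'conf': 0.37}
joist {'uv': [228.5, 89.0], 'conf': 0.89}
gauge_lug {'uv': [252.5, 258.1], 'conf': 0.92}
gauge_lug {'uv': [253.8, 311.8], 'conf': 0.67}
stud {'uv': [222.3, 86.9], 'conf': 0.67}
[238.99943753  83.40121689]
```

View pics/w4.png

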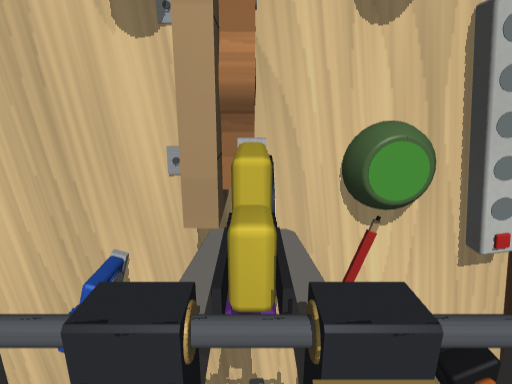

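```bash
python3 -c "
import cv2
i=cv2.imread('pics/w4.png')[0:240,150:290];cv2.imwrite('pics/w4c.png',cv2.resize(i,None,fx=2.5*1.0,fy=2.5,interpolation=cv2.INTER_CUBIC))
i=cv2.imread('pics/w4.png')[0:150,200:270];cv2.imwrite('pics/w4d.png',cv2.resize(i,None,fx=4,fy=4,interpolation=cv2.INTER_CUBIC))"
```

```text
(no output)
```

View pics/w4c.png

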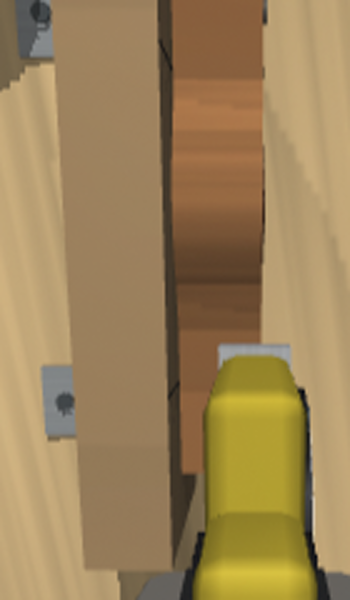

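View pics/w4d.png

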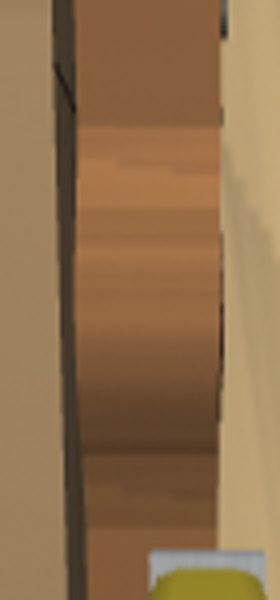

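```bash
python3 -c "
from h import *
np.set_printoptions(precision=2,suppress=True)
p=env.capture('wrist')
print(p['T'][:3,3])
o=[(p,(183.6,227.6),(-38,-150,140)),(p,(218.4,226.8),(0,-150,140)),(p,(254.7,31.4),(38,51,89)),(p,(253.8,131.6),(38,-51,89))]
x,r=fit(o,[548,34,-8]);print(x,r)
c,s=np.cos(np.radians(x[2])),np.sin(np.radians(x[2]));print('crown',x[0]+19*c,x[1]+19*s)
x,r=fit(o[2:],[548,34,-8]);print(x,r)
for z in(107,89):print(atz(p,(228.5,90),z),atz(p,(237,82),z))
# joist edges lines: left edge cols at row 0 and 227
print(atz(p,(171,0),140),atz(p,(183.6,227),140), atz(p,(213.5,10),140),atz(p,(218.4,226.8),140))
rel([567,31.8,300],Rtool(-8.5))
"
```

```text
[576.79   5.93 458.76]
[544.09  33.33  -8.68] [[-0.18 -0.51]
 [ 0.17  0.43]
 [-0.19  1.02]
 [ 0.22 -1.24]]
crown 562.8721578679857 30.459455081222394
[544.11  33.59  -8.93] [[-0.    0.92]
 [ 0.01 -1.32]]
[553.54  24.02 107.  ] [563.71  30.56 107.  ]
[552.35  24.95  89.  ] [563.04  31.82  89.  ]
[517.81 105.06 140.  ] [ 484.11 -109.15  140.  ] [553.85  91.6  140.  ] [ 521.37 -114.44  140.  ]
t 7.45 pos [566.19 -71.37 308.27] F [-0.3 -0.1 -4. ] M [-0.08 -0.1  -0.  ] op 23.7
shift [ 0.41 -0.06  0.03] turn [-0. -0. -0.]
```

```bash
python3 -c "
from h import *
np.set_printoptions(precision=2,suppress=True)
rel([563,30.5,300],Rtool(-8.9))
p=env.capture('wrist');save(p,'w5')
import pickle;pickle.dump(p,open('w5.pkl','wb'))
print(p['T'][:3,3])
rel([563,30.5,300],Rtool(-8.9))
i=cv2.imread('pics/w5.png')[0:240,150:290];cv2.imwrite('pics/w5c.png',cv2.resize(i,None,fx=2.5,fy=2.5,interpolation=cv2.INTER_CUBIC))
i=cv2.imread('pics/w5.png')[0:150,200:270];cv2.imwrite('pics/w5d.png',cv2.resize(i,None,fx=4,fy=4,interpolation=cv2.INTER_CUBIC))"
```

```text
t 7.45 pos [566.19 -71.37 308.27] F [-0.3 -0.1 -4. ] M [-0.08 -0.1  -0.  ] op 23.7
shift [ 0.4  -0.07  0.03] turn [-0.   -0.    0.01]
[576.86   5.88 459.04]
t 7.5 pos [566.3  -71.36 308.48] F [ 0.3  0.  -4.1] M [-0.1 -0.1 -0. ] op 23.7
shift [ 0.4  -0.07  0.03] turn [-0.   -0.    0.01]
```

View pics/w5c.png

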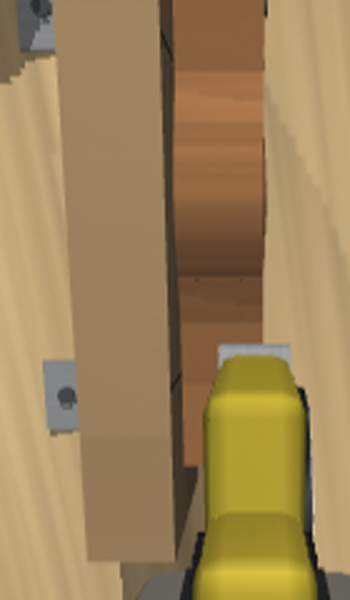

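View pics/w5d.png

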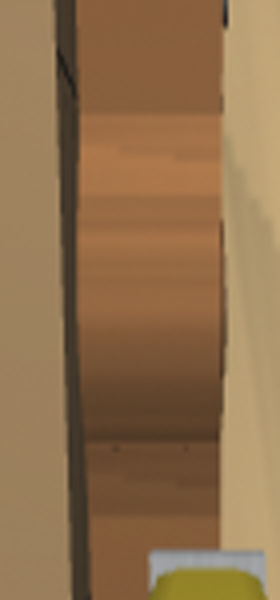

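```bash
python3 -c "
from h import *
import pickle
np.set_printoptions(precision=2,suppress=True)
p=pickle.load(open('w5.pkl','rb'))
o=[(p,(184.8,224),(-38,-150,140)),(p,(219.2,223.2),(0,-150,140)),(p,(254.7,27.9),(38,51,89)),(p,(253.8,128.7),(38,-51,89))]
x,r=fit(o,[548,34,-8]);print(x,r)
c,s=np.cos(np.radians(x[2])),np.sin(np.radians(x[2]));print('crown',x[0]+19*c,x[1]+19*s)
z0=308.4-122.2
l=lambda a,b:(a/2.5+150-.3,b/2.5-.3)
for dz in(-1,0,1):
  z=z0+dz
  o=[(p,l(218.5,344),(-12,52,z)),(p,l(291,344),(12,52,z))]
  x,r=fit(o,[566,-71,-8]);print('gauge foot',x,r.ravel())
for yo in(-2,0,2,4):
  f=np.array([566.3,-71.4,z0]);c,s=np.cos(np.radians(-8.4)),np.sin(np.radians(-8.4))
  for L in [(-12,52,0),(12,52,0),(-12,50,100),(12,50,100),(-12,24,140),(12,24,140)]:
    L=(L[0],L[1]+yo,L[2]); print(yo,proj(p,f+[c*L[0]-s*L[1],s*L[0]+c*L[1],L[2]]),end=' ')
  print()
"
```

```text
[545.16  36.99  -8.41] [[-0.61 -0.11]
 [ 0.21  0.67]
 [-0.2   0.44]
 [ 0.65 -1.88]]
crown 563.9557446469521 34.21412480475722
gauge foot [564.32 -72.3   -8.51] [ 0.48 -0.01 -0.48 -0.01]
gauge foot [564.34 -72.2   -8.51] [ 0.43 -0.   -0.43 -0.  ]
gauge foot [564.35 -72.11  -8.51] [ 0.38 -0.   -0.38 -0.  ]
-2 [239.57 138.41] -2 [267.69 138.35] -2 [232.44 160.88] -2 [275.96 160.81] -2 [228.1 233. ] -2 [281.14 232.96] 
0 [239.54 136.03] 0 [267.72 135.98] 0 [232.37 157.28] 0 [276.03 157.21] 0 [228.   228.89] 0 [281.24 228.85] 
2 [239.51 133.65] 2 [267.74 133.6 ] 2 [232.3  153.65] 2 [276.1  153.58] 2 [227.9  224.74] 2 [281.35 224.69] 
4 [239.48 131.26] 4 [267.77 131.2 ] 4 [232.23 150.  ] 4 [276.17 149.92] 4 [227.8  220.56] 4 [281.46 220.51]
```

```bash
python3 -c "
from h import *
rel([566.5,34,272],Rtool(-8.5))"
```

```text
t 7.5 pos [566.3  -71.36 308.48] F [ 0.3  0.  -4.1] M [-0.1 -0.1 -0. ] op 23.7
shift [ 0.4168 -0.0617  0.1462] turn [-0.0028 -0.0009 -0.0019]
```

>>> play_rows --steps '[0.12,-0.02,0,0,0,0,0,0.26,-0.04,0.04,0,0,0,0,0.36,-0.06,0.1,0,0,0,0,0.417,-0.062,0.146,0,0,0,0,0.417,-0.062,0.146,-0.003,0,0,0,0.417,-0.062,0.146,-0.003,0,0,0,0.417,-0.062,0.146,-0.003,0,0,0]'

```text
clock: 8.2
eef_pos: [566.9, 33.0, 272.7]
orientation: [[0.15, 0.989, 0.001], [0.989, -0.15, 0.0], [0.0, 0.001, -1.0]]
force: [0.0, 0.8, -3.4]
opening: 23.9
```

```bash
python3 -c "
from h import *
rel([566,34,272],Rtool(-8.5))
import pickle
for n in ['scene','wrist','top']:
  p=env.capture(n);save(p,n+'6');pickle.dump(p,open(n+'6.pkl','wb'))
  if n=='scene':
    c=p['pixels'][100:230,210:330];cv2.imwrite('pics/s6c.png',cv2.cvtColor(cv2.resize(c,None,fx=5,fy=4.6*5/4.6,interpolation=cv2.INTER_CUBIC)[:600],cv2.COLOR_RGB2BGR))
rel([566,34,272],Rtool(-8.5))
"
```

```text
t 8.2 pos [566.9   33.03 272.68] F [ 0.   0.8 -3.4] M [-0.1  -0.1   0.01] op 23.9
shift [ 0.0033 -0.0041  0.0027] turn [ 0.0021 -0.0005 -0.0034]
t 8.35 pos [566.79  33.23 272.6 ] F [-0.3 -0.8 -3.9] M [ 0.01 -0.06 -0.01] op 23.8
shift [ 0.0026 -0.0036  0.0024] turn [ 0.0019 -0.001  -0.0039]
```

View pics/s6c.png

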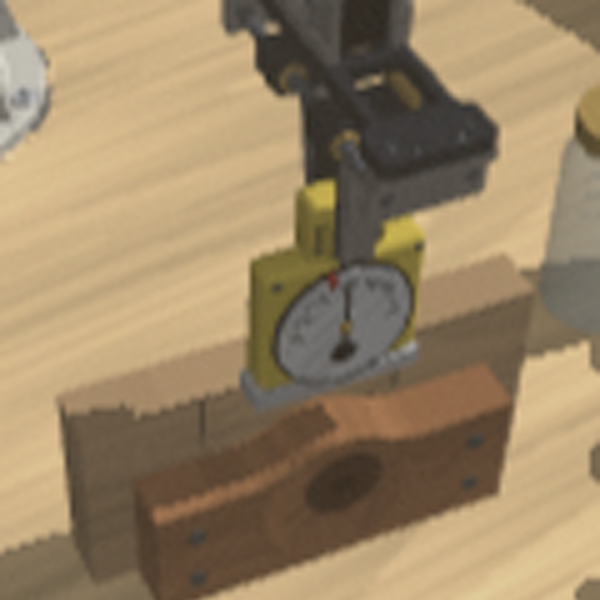

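View pics/wrist6.png

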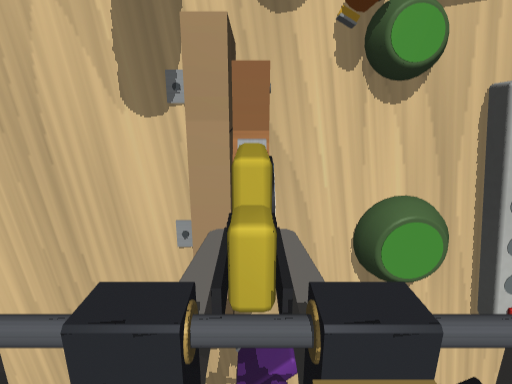

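```bash
python3 -c "
import cv2
i=cv2.imread('pics/wrist6.png')[0:150,165:285];cv2.imwrite('pics/w6c.png',cv2.resize(i,None,fx=4,fy=4,interpolation=cv2.INTER_CUBIC))
i=cv2.imread('pics/top6.png')[165:230,185:290];cv2.imwrite('pics/t6c.png',cv2.resize(i,None,fx=7,fy=7,interpolation=cv2.INTER_CUBIC))
i=cv2.imread('pics/scene6.png')[160:230,215:325];cv2.imwrite('pics/s6d.png',cv2.resize(i,None,fx=7,fy=7,interpolation=cv2.INTER_CUBIC))"
```

```text
(no output)
```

View pics/w6c.png

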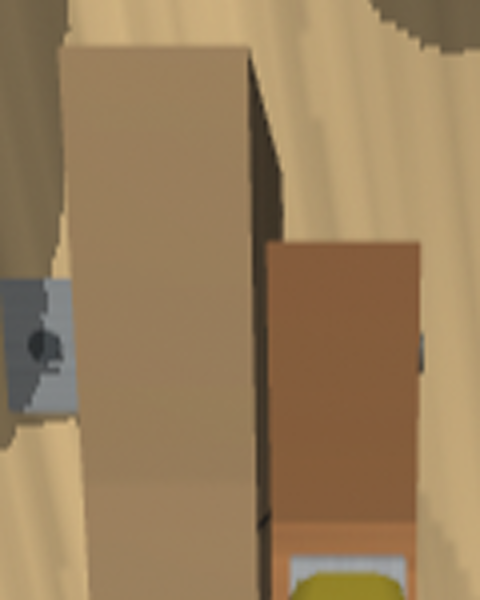

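View pics/t6c.png

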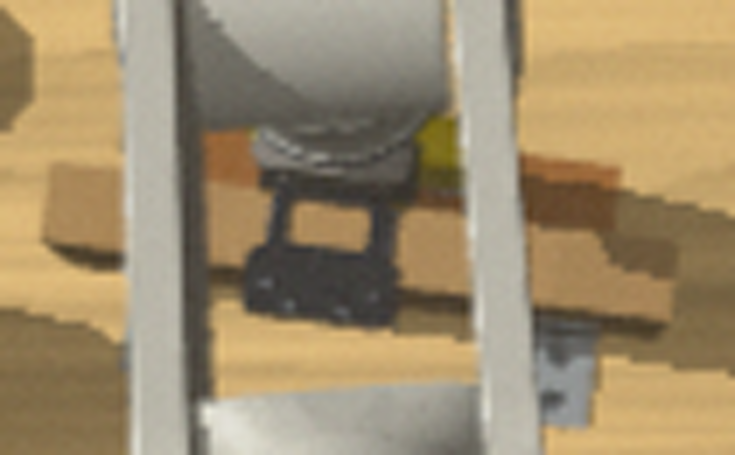

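View pics/s6d.png

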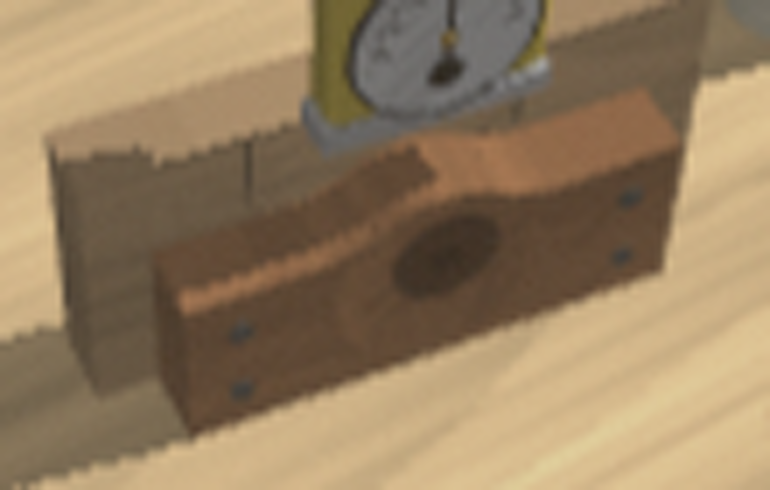

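```bash
cat > f6.py <<'E'
from h import *
import pickle
np.set_printoptions(precision=2,suppress=True)
p=pickle.load(open('wrist6.pkl','rb'));S=pickle.load(open('scene6.pkl','rb'))
w=lambda a,b:(a/4+165-.4,b/4-.4)
s=lambda a,b:(a/7+215-.4,b/7+160-.4)
def crown(x):
    c,q=np.cos(np.radians(x[2])),np.sin(np.radians(x[2]));return x[0]+19*c,x[1]+19*q
ow=[(p,w(62,46),(-38,150,140)),(p,w(248,46),(0,150,140)),(p,w(419,242),(38,120,89)),(p,w(416,523),(38,51,89))]
ow+=[(p,w(272,523),(0,51,89))]
x,r=fit(ow,[546,34,-8]);print('wrist stud',x,'crown',crown(x));print(r.T)
z=272.6-122.2
for o in [[(p,w(291,556),(-12,52,z)),(p,w(407,556),(12,52,z))]]:
    x,r=fit(o,[566,34,-8]);print('wrist gauge',x,r.ravel())
os=[(S,s(182,310),(38,-120,89)),(S,s(190,437),(38,-120,0)),(S,s(681,149),(38,120,89)),(S,s(661,270),(38,120,0)),(S,s(103,396),(0,-150,0))]
x,r=fit(os,[546,34,-8]);print('scene stud',x,'crown',crown(x));print(r.T)
o=[(S,s(330,153),(12,-52,z)),(S,s(550,77),(12,52,z))]
x,r=fit(o,[566,34,-8]);print('scene gauge',x,r.ravel())
E
python3 f6.py
```

```text
wrist stud [545.85  36.02  -8.58] crown (np.float64(564.6336245478147), np.float64(33.17994725706843))
[[-1.    0.07  0.71  0.39 -0.15]
 [-0.41 -0.42 -0.27  1.08  1.08]]
wrist gauge [565.45  31.    -8.58] [ 0.46 -0.   -0.46 -0.01]
scene stud [546.42  35.23  -9.15] crown (np.float64(565.1790131570186), np.float64(32.20391689902395))
[[ 0.06 -0.09  0.53  0.27 -0.97]
 [ 0.16  0.03 -0.87  0.27  0.04]]
scene gauge [564.96  32.88  -7.41] [-0.19  0.13  0.2  -0.15]
```

```bash
python3 -c "
from h import *
rel([566.4,34.0,235],Rtool(-8.6))"
```

```text
t 8.35 pos [566.79  33.23 272.6 ] F [-0.3 -0.8 -3.9] M [ 0.01 -0.06 -0.01] op 23.8
shift [ 0.0027 -0.0021  0.1504] turn [ 0.0019 -0.001  -0.0006]
```

>>> play_rows --steps '[0.003,-0.002,0.04,0,0,0,0,0.003,-0.002,0.09,0,0,0,0,0.003,-0.002,0.13,0,0,0,0,0.003,-0.002,0.15,0,0,0,0,0.003,-0.002,0.15,0,0,0,0,0.003,-0.002,0.15,0,0,0,0,0.003,-0.002,0.15,0,0,0,0]'

```text
clock: 9.05
eef_pos: [566.8, 34.1, 235.5]
orientation: [[0.15, 0.989, 0.002], [0.989, -0.15, 0.0], [0.001, 0.002, -1.0]]
force: [-0.0, -0.6, -3.4]
opening: 23.7
```

```bash
python3 -c "
from h import *
import pickle
for i in range(3):
  rel([566.4,34.0,229],Rtool(-8.6));p=env.capture('scene')
save(p,'scene7');pickle.dump(p,open('scene7.pkl','wb'))
c=p['pixels'][130:230,215:325];cv2.imwrite('pics/s7c.png',cv2.cvtColor(cv2.resize(c,None,fx=6,fy=6,interpolation=cv2.INTER_CUBIC),cv2.COLOR_RGB2BGR))"
```

```text
t 9.05 pos [566.79  34.12 235.52] F [-0.  -0.6 -3.4] M [-0.04 -0.12 -0.  ] op 23.7
shift [-0.0007 -0.0015  0.0261] turn [ 0.0033 -0.0013 -0.0004]
t 9.1 pos [566.79  34.12 235.57] F [ 1.   1.1 -3.8] M [-0.06 -0.04  0.07] op 23.9
shift [-0.0007 -0.0015  0.0263] turn [ 0.0035 -0.0014 -0.0005]
t 9.15 pos [566.75  34.13 235.55] F [ 0.5 -0.6 -2.8] M [-0.01 -0.06 -0.01] op 23.4
shift [-0.0007 -0.0014  0.0262] turn [ 0.0035 -0.0013 -0.0004]
```

View pics/s7c.png

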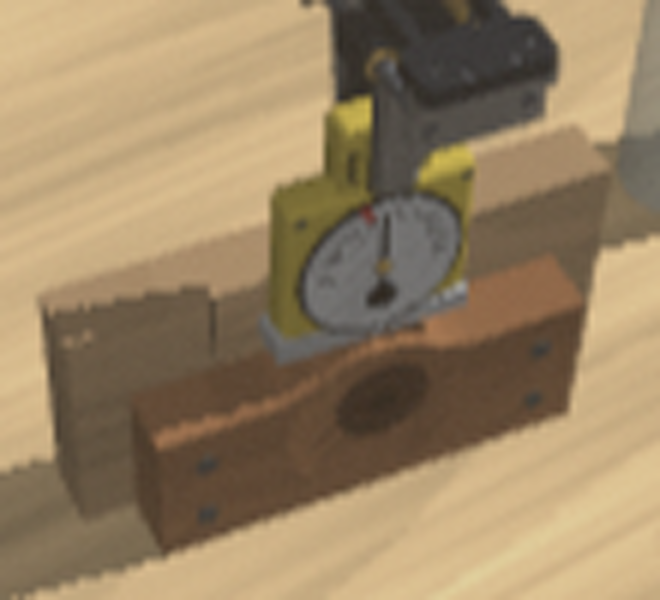

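>>> play_rows --steps '[-0.001,-0.001,0.006,0,0,0,0,-0.001,-0.001,0.012,0,0,0,0,-0.001,-0.001,0.016,0,0,0,0,-0.001,-0.001,0.02,0,0,0,0,-0.001,-0.001,0.02,0,0,0,0]'

```text
clock: 9.7
eef_pos: [566.4, 33.9, 230.4]
orientation: [[0.15, 0.989, 0.002], [0.989, -0.15, 0.0], [0.001, 0.002, -1.0]]
force: [0.7, -0.2, -4.9]
opening: 23.6
```

>>> play_rows --steps '[0,0,0.002,0,0,0,0,0,0,0.004,0,0,0,0,0,0,0.004,0,0,0,0]'

```text
clock: 10.0
eef_pos: [566.5, 33.9, 230.2]
orientation: [[0.15, 0.989, 0.002], [0.989, -0.15, 0.0], [0.001, 0.002, -1.0]]
force: [-2.4, -0.0, 4.0]
opening: 23.9
```

```bash
python3 -c "
from h import *
for i in range(4):
  rel([566.4,34.0,229],Rtool(-8.6));p=env.capture('scene')
"
```

```text
t 10.0 pos [566.51  33.92 230.17] F [-2.4 -0.   4. ] M [-0.04  0.62 -0.  ] op 23.9
shift [ 0.0003 -0.0005  0.0047] turn [ 0.0039 -0.0014 -0.0004]
t 10.05 pos [566.52  33.92 230.19] F [-2.2  0.7  5.5] M [-0.03  0.65  0.01] op 23.7
shift [ 0.0003 -0.0005  0.0048] turn [ 0.0041 -0.0015 -0.0005]
t 10.1 pos [566.53  33.9  230.17] F [-2.7 -0.4  6. ] M [-0.07  0.68  0.01] op 23.9
shift [ 0.0003 -0.0006  0.0047] turn [ 0.004  -0.0015 -0.0005]
t 10.15 pos [566.54  33.92 230.18] F [-2.6 -0.3  5.5] M [-0.05  0.61  0.02] op 23.6
shift [ 0.0002 -0.0006  0.0047] turn [ 0.0041 -0.0015 -0.0004]
```

>>> play_rows --steps '[0,0,0,0.004,-0.001,0,0,0,0,0,0.004,-0.001,0,0,0,0,0,0.004,-0.001,0,0,0,0,0,0.004,-0.001,0,0,0,0,0,0.004,-0.001,0,0]'

```text
clock: 10.7
eef_pos: [566.6, 33.9, 230.2]
orientation: [[0.15, 0.989, 0.0], [0.989, -0.15, 0.0], [0.0, 0.0, -1.0]]
force: [0.3, -0.8, 0.5]
opening: 23.8
```

```bash
python3 -c "
from h import *
import pickle
for n in ['scene','top','wrist','scene']:
  rel([566.4,34.0,230],Rtool(-8.6));p=env.capture(n);save(p,n+'8');pickle.dump(p,open(n+'8.pkl','wb'))
c=p['pixels'][130:230,215:325];cv2.imwrite('pics/s8c.png',cv2.cvtColor(cv2.resize(c,None,fx=6,fy=6,interpolation=cv2.INTER_CUBIC),cv2.COLOR_RGB2BGR))
p=pickle.load(open('wrist8.pkl','rb'));c=p['pixels'][0:150,165:285];cv2.imwrite('pics/w8c.png',cv2.cvtColor(cv2.resize(c,None,fx=4,fy=4,interpolation=cv2.INTER_CUBIC),cv2.COLOR_RGB2BGR))
"
```

```text
t 10.7 pos [566.63  33.93 230.21] F [ 0.3 -0.8  0.5] M [-0.12  0.07  0.05] op 23.8
shift [ 0.0001 -0.001   0.0009] turn [ 0.0005 -0.0006 -0.0004]
t 10.75 pos [566.62  33.91 230.21] F [-1.1 -0.5  0.3] M [0.   0.03 0.01] op 23.9
shift [ 0.0002 -0.0009  0.0009] turn [ 0.0005 -0.0006 -0.0005]
t 10.8 pos [566.62  33.91 230.2 ] F [-0.8 -0.7  0.4] M [-0.02  0.01 -0.04] op 23.6
shift [ 0.0002 -0.0009  0.0008] turn [ 0.0005 -0.0006 -0.0005]
t 10.85 pos [566.61  33.91 230.2 ] F [ 1.  -0.4 -0.3] M [-0.06  0.04 -0.02] op 23.5
shift [ 0.0002 -0.0009  0.0008] turn [ 0.0005 -0.0005 -0.0004]
```

View pics/s8c.png

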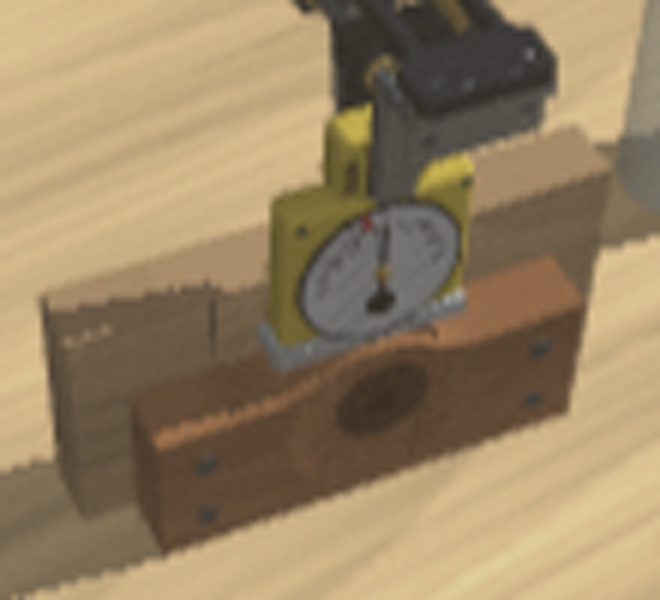

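View pics/w8c.png

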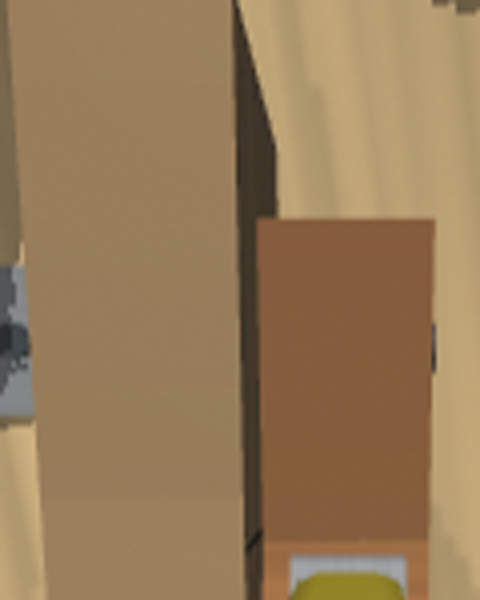

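```bash
cat > f8.py <<'E'
from h import *
import pickle
np.set_printoptions(precision=2,suppress=True)
p=pickle.load(open('wrist8.pkl','rb'));S=pickle.load(open('scene8.pkl','rb'))
w=lambda a,b:(a/4+165-.4,b/4-.4)
s=lambda a,b:(a/6+215-.4,b/6+130-.4)
def crown(x):
    c,q=np.cos(np.radians(x[2])),np.sin(np.radians(x[2]));return x[0]+19*c,x[1]+19*q
ow=[(p,w(435,219),(38,120,89)),(p,w(257,219),(0,120,89)),(p,w(430,541),(38,51,89)),(p,w(263,541),(0,51,89))]
x,r=fit(ow,[546,34,-8]);print('wrist stud',x,'crown',crown(x));print(r.T)
o=[(p,w(291,556),(-12,52,107)),(p,w(407,556),(12,52,107))]
x,r=fit(o,[566,34,-8]);print('wrist gauge',x,r.ravel())
os=[(S,s(156,445),(38,-120,89)),(S,s(163,552),(38,-120,0)),(S,s(584,305),(38,120,89)),(S,s(567,411),(38,120,0)),(S,s(88,518),(0,-150,0))]
x,r=fit(os,[546,34,-8]);print('scene stud',x,'crown',crown(x));print(r.T)
o=[(S,s(283,369),(12,-52,107)),(S,s(466,303),(12,52,107))]
x,r=fit(o,[566,34,-8]);print('scene gauge',x,r.ravel())
E
python3 f8.py
```

```text
wrist stud [545.98  36.37  -8.52] crown (np.float64(564.770577247068), np.float64(33.552239838517046))
[[ 0.08 -0.07 -0.03  0.02]
 [-0.75 -0.69  0.88  0.92]]
wrist gauge [565.04  31.79  -8.58] [ 0.5  -0.01 -0.5  -0.01]
scene stud [545.72  35.84  -9.21] crown (np.float64(564.4728282443108), np.float64(32.79367300863429))
[[ 0.08 -0.09  0.5   0.22 -0.88]
 [ 0.01  0.19 -0.61  0.15  0.01]]
scene gauge [563.82  34.21  -7.09] [-0.12  0.08  0.12 -0.09]
```

```bash
cat > mk.py <<'E'
from h import *
np.set_printoptions(precision=2,suppress=True)
def views(n,k=5):
    p=env.capture('scene');im=p['pixels'].astype(float); 
    for i in range(k-1):
        q=env.capture('scene');im=im+q['pixels']
    im/=k; return p,im
def mark(p,im,tcp,gyaw,tilt,h=123.2,xo=15.5,dy=0,verbose=True):
    R=Rtool(gyaw,tilt); G=np.stack([R[:,1],R[:,0],-R[:,2]],1)
    foot=np.asarray(tcp)-h*G[:,2]-1.0*G[:,1]*0
    # rectified view of the dial plane, 0.2 mm/px
    n=500; a=(np.arange(n)-n/2)*0.2
    A=np.array([foot+G@np.array([xo,y,52+z]) for y,z in [(-50,50),(50,50),(50,-50),(-50,-50)]])
    src=np.array([proj(p,q) for q in A],np.float32)
    H=cv2.getPerspectiveTransform(src,np.array([[0,0],[n,0],[n,n],[0,n]],np.float32))
    return cv2.warpPerspective(im.astype(np.float32),H,(n,n),flags=cv2.INTER_CUBIC)
E
python3 - <<'E'
from mk import *
import pickle
o=env.get_obs();p,im=views(0,4)
pickle.dump((p,im,o['eef_pos']),open('m0.pkl','wb'))
w=mark(p,im,o['eef_pos'],-8.6,0)
cv2.imwrite('pics/rect0.png',cv2.cvtColor(np.clip(w,0,255).astype(np.uint8),cv2.COLOR_RGB2BGR))
for t in ['mark_tip','needle_tip','gauge_mid','gauge']:
    for r in env.spot_point(p,t)[:3]: print(t,r)
E
```

```text
mark_tip {'uv': [390.2, 160.8], 'conf': 0.44}
needle_tip {'uv': [190.7, 227.8], 'conf': 0.43}
needle_tip {'uv': [276.3, 166.8], 'conf': 0.39}
needle_tip {'uv': [160.3, 176.1], 'conf': 0.39}
gauge_mid {'uv': [191.6, 224.9], 'conf': 0.94}
gauge_mid {'uv': [116.0, 198.3], 'conf': 0.61}
gauge_mid {'uv': [276.5, 166.7], 'conf': 0.55}
gauge {'uv': [198.8, 241.5], 'conf': 0.92}
gauge {'uv': [273.7, 182.4], 'conf': 0.88}
gauge {'uv': [169.0, 187.8], 'conf': 0.79}
```

View pics/rect0.png

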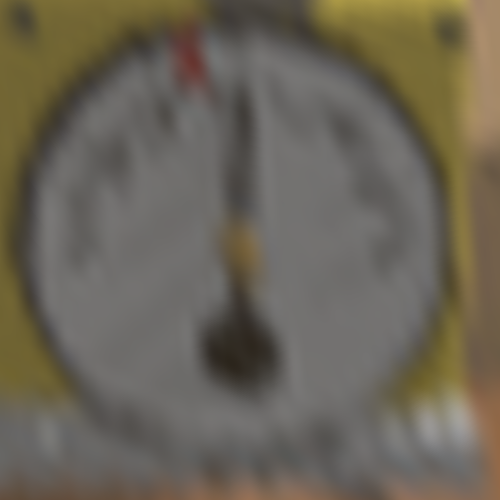

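```bash
cat >> mk.py <<'E'
def analyse(w,show=None):
    n=500; yy,xx=np.mgrid[0:n,0:n].astype(float)
    R,G,B=w[...,0],w[...,1],w[...,2]
    # gold hub
    gold=np.clip((R+G)/2-B-25,0,None)*(np.hypot(xx-240,yy-245)<35)
    hub=np.array([(gold*xx).sum(),(gold*yy).sum()])/gold.sum()
    def cen(m): return np.array([(m*xx).sum(),(m*yy).sum()])/m.sum()
    rr=np.hypot(xx-hub[0],yy-hub[1])
    red=np.clip(R-G-22,0,None)*(rr>110)*(rr<235)*(yy<250)*(np.abs(xx-hub[0])<130)
    c=cen(red); 
    # needle shaft: darkness profile over rings between 10 and 30mm
    ang=[];mar=[]
    g=w.mean(2)
    for r in np.arange(60,165,5):
        th=np.radians(np.arange(-12,12,.25)) # ccw positive from top, in rectified
        th0=0
        x=hub[0]-r*np.sin(th);y=hub[1]-r*np.cos(th)
        v=cv2.remap(g.astype(np.float32),x.astype(np.float32)[None],y.astype(np.float32)[None],1)[0]
        d=np.clip(np.percentile(v,75)-v-8,0,None)
        if d.sum()>0: ang.append(((d*th).sum()/d.sum(),r))
    a=np.degrees(np.array([q[0] for q in ang]))
    # weight centroid
    dark=np.clip(85-g,0,None)*(np.hypot(xx-hub[0],yy-hub[1]-110)<55); wt=cen(dark)
    md=np.degrees(np.arctan2(hub[0]-c[0],hub[1]-c[1])); rc=np.hypot(*(c-hub))*.2
    wd=np.degrees(np.arctan2(wt[0]-hub[0],wt[1]-hub[1]))
    # per-ring red angle
    ra=[]
    for r in range(140,210,10):
        th=np.radians(np.arange(-12,32,.25));x=hub[0]-r*np.sin(th);y=hub[1]-r*np.cos(th)
        v=cv2.remap(np.clip(R-G-22,0,None).astype(np.float32),x.astype(np.float32)[None],y.astype(np.float32)[None],1)[0]
        ra.append((r*.2,round(float(np.degrees((v*th).sum()/max(v.sum(),1e-6))),1),round(float(v.max()))))
    print('hub',hub,'red',c,'mark dir',round(md,2),'rad',round(rc,1),'| needle shaft dir',np.round(a,1),'| weight dir',round(wd,2)); print(ra)
    # dial ellipse: white-grey bright low-sat region
    sat=w.max(2)-w.min(2); m=((sat<25)&(g>95)).astype(np.uint8)
    return md
E
python3 - <<'E'
from mk import *
import pickle
p,im,t=pickle.load(open('m0.pkl','rb'))
for xo in (15.5,17):
  analyse(mark(p,im,t,-8.6,0,xo=xo))
for n,tcp in [('scene6',[566.8,33.2,272.6]),('scene7',[566.75,34.1,235.5])]:
  p=pickle.load(open(n+'.pkl','rb'));analyse(mark(p,p['pixels'].astype(float),tcp,-8.6,0))
E
```

```text
hub [242.66 250.22] red [189.6  58.5] mark dir 15.47 rad 39.8 | needle shaft dir [5.4 4.9 4.5 4.1 3.5 2.2 1.3 0.8 0.6 0.2 0.1 0.1 0.1 0.2 0.2 0.5 1.2 2.3
 2.8 3.5 4. ] | weight dir -1.93
[(28.0, 0.0, 0), (30.0, 0.0, 0), (32.0, 0.0, 0), (34.0, 14.5, 1), (36.0, 15.5, 15), (38.0, 15.6, 25), (40.0, 15.6, 25)]
hub [238.5  241.28] red [185.57  50.02] mark dir 15.47 rad 39.7 | needle shaft dir [5.5 4.9 4.6 4.1 3.5 2.3 1.3 0.9 0.5 0.3 0.1 0.1 0.1 0.1 0.2 0.5 1.5 2.3
 2.9 3.4 4.1] | weight dir -1.93
[(28.0, 0.0, 0), (30.0, 0.0, 0), (32.0, 0.0, 0), (34.0, 14.7, 1), (36.0, 15.5, 16), (38.0, 15.6, 26), (40.0, 15.6, 25)]
hub [238.11 254.26] red [189.37  55.65] mark dir 13.79 rad 40.9 | needle shaft dir [-1.6 -1.7 -1.5 -1.6 -1.5 -1.5 -1.4 -1.4 -1.3 -1.1 -0.9 -0.7 -0.4 -0.1
  0.1  0.3  0.4  0.5  0.6  0.4 -0.2] | weight dir -1.33
[(28.0, 0.0, 0), (30.0, 0.0, 0), (32.0, 0.0, 0), (34.0, 14.7, 1), (36.0, 14.0, 16), (38.0, 13.7, 26), (40.0, 13.6, 32)]
hub [241.45 251.89] red [190.06  56.88] mark dir 14.76 rad 40.3 | needle shaft dir [-1.2 -1.  -0.5 -0.4 -0.2 -0.2 -0.   0.1  0.3  0.4  0.4  0.5  0.4  0.4
  0.2  0.2  0.2  0.3  0.4  1.   1.8] | weight dir -1.07
[(28.0, 0.0, 0), (30.0, 0.0, 0), (32.0, 0.0, 0), (34.0, 14.0, 5), (36.0, 13.9, 16), (38.0, 14.3, 23), (40.0, 14.8, 26)]
```

```bash
cat > rock.py <<'E'
from h import *
import sys
H=123.2
def tcp_at(foot0,gyaw,deg):
    a=np.radians(deg);R=Rtool(gyaw,deg);gz=-R[:,2];gy0=Rtool(gyaw)[:,0]
    foot=np.array(foot0)+gy0*50*(np.sin(a)-a*np.cos(a))+np.array([0,0,50*(np.cos(a)+a*np.sin(a)-1)])
    return foot+H*gz,R
E
python3 - <<'E'
from rock import *
f0=np.array([566.6,33.9,230.2-H])
for d in [0,2,4,6,8,10,12,14,14.6]:
    P,R=tcp_at(f0,-8.6,d);print(d);rel(P,R)
E
```

```text
0
t 11.3 pos [566.6   33.9  230.21] F [ 0.3  0.5 -0.1] M [-0.08 -0.09 -0.02] op 23.5
shift [-0.  0.  0.] turn [ 0.0004 -0.0005 -0.0005]
2
t 11.3 pos [566.6   33.9  230.21] F [ 0.3  0.5 -0.1] M [-0.08 -0.09 -0.02] op 23.5
shift [ 0.0172 -0.      0.0002] turn [ 0.0004 -0.0672 -0.0005]
4
t 11.3 pos [566.6   33.9  230.21] F [ 0.3  0.5 -0.1] M [-0.08 -0.09 -0.02] op 23.5
shift [ 0.0344 -0.      0.0008] turn [ 0.0004 -0.1339 -0.0005]
6
t 11.3 pos [566.6   33.9  230.21] F [ 0.3  0.5 -0.1] M [-0.08 -0.09 -0.02] op 23.5
shift [ 0.0516 -0.      0.0017] turn [ 0.0004 -0.2005 -0.0005]
8
t 11.3 pos [566.6   33.9  230.21] F [ 0.3  0.5 -0.1] M [-0.08 -0.09 -0.02] op 23.5
shift [ 0.0687 -0.      0.0029] turn [ 0.0004 -0.2672 -0.0005]
10
t 11.3 pos [566.6   33.9  230.21] F [ 0.3  0.5 -0.1] M [-0.08 -0.09 -0.02] op 23.5
shift [ 0.0859 -0.      0.0045] turn [ 0.0004 -0.3339 -0.0005]
12
t 11.3 pos [566.6   33.9  230.21] F [ 0.3  0.5 -0.1] M [-0.08 -0.09 -0.02] op 23.5
shift [ 0.103  -0.      0.0065] turn [ 4.000e-04 -4.005e-01 -5.000e-04]
14
t 11.3 pos [566.6   33.9  230.21] F [ 0.3  0.5 -0.1] M [-0.08 -0.09 -0.02] op 23.5
shift [ 0.1202 -0.      0.0088] turn [ 4.000e-04 -4.672e-01 -5.000e-04]
14.6
t 11.3 pos [566.6   33.9  230.21] F [ 0.3  0.5 -0.1] M [-0.08 -0.09 -0.02] op 23.5
shift [ 0.1253 -0.      0.0096] turn [ 4.000e-04 -4.872e-01 -5.000e-04]
```

Rock in two calls: first to 8° with a force check, then on.

>>> play_rows --steps '[0.0172,0,0.0002,0,-0.067,0,0,0.0344,0,0.0008,0,-0.134,0,0,0.0516,0,0.0017,0,-0.2,0,0,0.0687,0,0.0029,0,-0.267,0,0,0.0687,0,0.0029,0,-0.267,0,0,0.0687,0,0.0029,0,-0.267,0,0]'

```text
clock: 11.9
eef_pos: [569.2, 51.0, 229.5]
orientation: [[0.148, 0.989, -0.02], [0.979, -0.149, -0.137], [-0.138, 0.0, -0.99]]
force: [0.7, -0.3, 0.8]
opening: 24.0
```

```bash
python3 - <<'E'
from rock import *
f0=np.array([566.6,33.9,230.2-H])
for d in [8,10,12,14,14.6]:
    P,R=tcp_at(f0,-8.6,d);print(d);rel(P,R)
E
```

```text
8
t 11.9 pos [569.22  51.   229.48] F [ 0.7 -0.3  0.8] M [-0.12 -0.03  0.01] op 24.0
shift [-0.0004 -0.0001  0.    ] turn [ 0.0006 -0.0014  0.0009]
10
t 11.9 pos [569.22  51.   229.48] F [ 0.7 -0.3  0.8] M [-0.12 -0.03  0.01] op 24.0
shift [ 0.0168 -0.0001 -0.0007] turn [ 0.0006 -0.0681  0.0009]
12
t 11.9 pos [569.22  51.   229.48] F [ 0.7 -0.3  0.8] M [-0.12 -0.03  0.01] op 24.0
shift [ 0.034  -0.0001 -0.0012] turn [ 0.0007 -0.1348  0.0009]
14
t 11.9 pos [569.22  51.   229.48] F [ 0.7 -0.3  0.8] M [-0.12 -0.03  0.01] op 24.0
shift [ 0.0513 -0.0001 -0.0012] turn [ 0.0007 -0.2014  0.0009]
14.6
t 11.9 pos [569.22  51.   229.48] F [ 0.7 -0.3  0.8] M [-0.12 -0.03  0.01] op 24.0
shift [ 0.0565 -0.0001 -0.0012] turn [ 0.0007 -0.2214  0.0009]
```

>>> play_rows --steps '[0.0168,0,-0.0007,0.0006,-0.068,0.001,0,0.034,0,-0.0012,0.0006,-0.135,0.001,0,0.0513,0,-0.0012,0.0006,-0.201,0.001,0,0.0565,0,-0.0012,0.0006,-0.221,0.001,0,0.0565,0,-0.0012,0.0006,-0.221,0.001,0,0.0565,0,-0.0012,0.0006,-0.221,0.001,0,0.0565,0,-0.0012,0.0006,-0.221,0.001,0,0.0565,0,-0.0012,0.0006,-0.221,0.001,0]'

```text
clock: 12.7
eef_pos: [571.3, 64.6, 227.9]
orientation: [[0.145, 0.989, -0.038], [0.957, -0.15, -0.248], [-0.251, 0.0, -0.968]]
force: [-0.3, -0.2, 2.6]
opening: 23.8
```

```bash
python3 - <<'E'
from rock import *
from mk import *
import pickle
f0=np.array([566.6,33.9,230.2-H])
P,R=tcp_at(f0,-8.6,14.6);rel(P,R)
o=env.get_obs();p,im=views(0,4)
tilt=np.degrees(np.arcsin(-o['orientation'][2,0]));print('tilt',tilt)
pickle.dump((p,im,o['eef_pos'],tilt),open('m1.pkl','wb'))
w=mark(p,im,o['eef_pos'],-8.6,tilt);analyse(w)
cv2.imwrite('pics/rect1.png',cv2.cvtColor(np.clip(w,0,255).astype(np.uint8),cv2.COLOR_RGB2BGR))
c=im[120:230,215:325].astype(np.uint8);cv2.imwrite('pics/s9c.png',cv2.cvtColor(cv2.resize(c,None,fx=5,fy=5,interpolation=cv2.INTER_CUBIC),cv2.COLOR_RGB2BGR))
rel(P,R)
E
```

```text
t 12.7 pos [571.3   64.56 227.94] F [-0.3 -0.2  2.6] M [-0.39  0.01 -0.03] op 23.8
shift [ 0. -0.  0.] turn [ 0. -0. -0.]
tilt 14.551093511590365
hub [241.55 253.03] red [190.4   59.58] mark dir 14.81 rad 40.0 | needle shaft dir [ 6.7  7.   7.5  7.9  8.3  8.6  9.   9.2  9.5  9.7  9.9 10.1 10.3 10.4
 10.1  9.2  8.6  9.2 10.9 11.2 11.2] | weight dir 11.28
[(28.0, 0.0, 0), (30.0, 0.0, 0), (32.0, 0.0, 0), (34.0, 14.1, 5), (36.0, 14.1, 18), (38.0, 14.4, 25), (40.0, 14.7, 27)]
t 12.9 pos [571.32  64.7  227.92] F [-0.6 -0.8  2.1] M [-0.45  0.02 -0.03] op 23.7
shift [ 0. -0.  0.] turn [ 0. -0. -0.]
```

View pics/rect1.png

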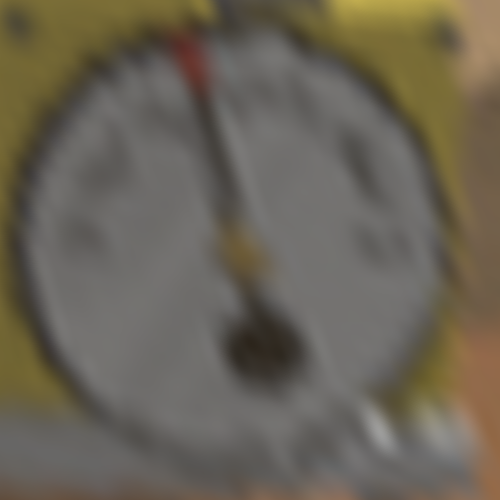

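View pics/s9c.png

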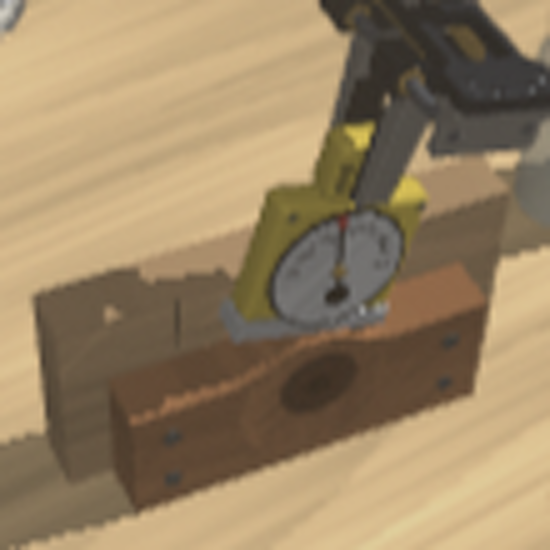

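```bash
python3 - <<'E'
from mk import *
import pickle
p,im,t,tilt=pickle.load(open('m1.pkl','rb'))
def line(w,lo,hi,name):
    g=w.mean(2);R,G=w[...,0],w[...,1];pts=[]
    # dark shaft per row between hub and mark, and weight centroid
    for y in range(lo,hi,4):
        c=241-np.tan(np.radians(name))*(252-y); x=np.arange(int(c-35),int(c+35))
        v=g[y,x]; d=np.clip(np.median(v)-v-6,0,None)
        if d.max()>8: pts.append((y,(d*x).sum()/d.sum()))
    pts=np.array(pts);k=np.polyfit(pts[:,0],pts[:,1],1)
    yy,xx=np.mgrid[0:500,0:500]
    wc=np.array([241+np.tan(np.radians(name))*105,352]);m=np.clip(85-g,0,None)*(np.hypot(xx-wc[0],yy-wc[1])<50)
    wt=np.array([(m*xx).sum(),(m*yy).sum()])/m.sum()
    top=pts[:len(pts)//2].mean(0)[::-1]
    print('shaft slope deg',np.degrees(np.arctan(k[0])),'x at y=252',np.polyval(k,252),'at y=58:',np.polyval(k,58),'weight',wt,'weight->shaft dir',np.degrees(np.arctan2(wt[0]-top[0],wt[1]-top[1])), 'extrap at y58', wt[0]+(top[0]-wt[0])*(wt[1]-58)/(wt[1]-top[1]))
line(mark(p,im,t,-8.6,tilt),105,215,14.6)
p,im,t=pickle.load(open('m0.pkl','rb'));line(mark(p,im,t,-8.6,0),90,215,0)
for n,tcp in [('scene6',[566.8,33.2,272.6]),('scene7',[566.75,34.1,235.5])]:
  p=pickle.load(open(n+'.pkl','rb'));line(mark(p,p['pixels'].astype(float),tcp,-8.6,0),90,215,0)
E
```

```text
shaft slope deg 14.488127794007113 x at y=252 240.06511397134767 at y=58: 189.93618747376522 weight [262.7  347.02] weight->shaft dir 14.089832275330817 extrap at y58 190.15496792546827
shaft slope deg -2.6011906284383888 x at y=252 235.50038076232804 at y=58: 244.31390892463398 weight [239.3 349.3] weight->shaft dir -0.6270964084624805 extrap at y58 242.48773036444462
shaft slope deg 2.170344968073059 x at y=252 242.8947206417452 at y=58: 235.54254871148683 weight [235.97 347.76] weight->shaft dir -0.5682402675619973 extrap at y58 238.843017931927
shaft slope deg 1.0368715063759917 x at y=252 242.41831404711405 at y=58: 238.90714733124574 weight [239.6  349.55] weight->shaft dir -0.12569907599571498 extrap at y58 240.24385522428753
```

>>> play_rows --steps '[0,0,-0.0008,0,-0.003,0,0,0,0,-0.0008,0,-0.003,0,0,0,0,-0.0008,0,-0.003,0,0,0,0,-0.0008,0,-0.003,0,0,0,0,-0.0008,0,-0.003,0,0,0,0,-0.0008,0,-0.003,0,0,0,0,-0.0008,0,-0.003,0,0,0,0,-0.0008,0,-0.003,0,0]'

```text
clock: 13.7
eef_pos: [571.2, 64.9, 227.9]
orientation: [[0.145, 0.989, -0.038], [0.957, -0.15, -0.25], [-0.253, -0.0, -0.967]]
force: [-0.6, 0.1, -2.4]
opening: 23.8
```

```bash
python3 - <<'E'
from rock import *
from mk import *
import pickle
f0=np.array([566.6,33.9,230.2-H])
P,R=tcp_at(f0,-8.6,14.6);F=[]
for i in range(6):
    o=env.get_obs();F.append(np.r_[o['force'],o['moment']]);env.capture('top')
print('meanF',np.mean(F,0))
rel(P,R);o=env.get_obs();p,im=views(0,3)
tilt=np.degrees(np.arcsin(-o['orientation'][2,0]));print('tilt',tilt,o['dq'])
analyse(mark(p,im,o['eef_pos'],-8.6,tilt))
save(p,'s10');pickle.dump(p,open('s10.pkl','wb'));q=env.capture('wrist');save(q,'w10');pickle.dump(q,open('w10.pkl','wb'))
E
```

```text
meanF [ 0.1  -0.13 -3.08  0.25 -0.18  0.  ]
t 14.0 pos [571.17  64.83 227.93] F [ 0.  -0.5 -4.6] M [ 0.33 -0.12  0.  ] op 23.7
shift [0. 0. 0.] turn [-0.  0. -0.]
tilt 14.667704925276462 [-0.01 -0.01 -0.05  0.01  0.12 -0.01]
hub [241.09 255.42] red [189.44  58.94] mark dir 14.73 rad 40.6 | needle shaft dir [ 6.5  6.7  7.   7.4  7.9  8.3  8.7  9.   9.3  9.5  9.8 10.  10.1 10.3
 10.4 10.   9.7 10.1 10.9 11.1 11.1] | weight dir 11.46
[(28.0, 0.0, 0), (30.0, 0.0, 0), (32.0, 0.0, 0), (34.0, 13.8, 5), (36.0, 14.0, 18), (38.0, 14.3, 25), (40.0, 14.5, 28)]
```

View pics/s10.png

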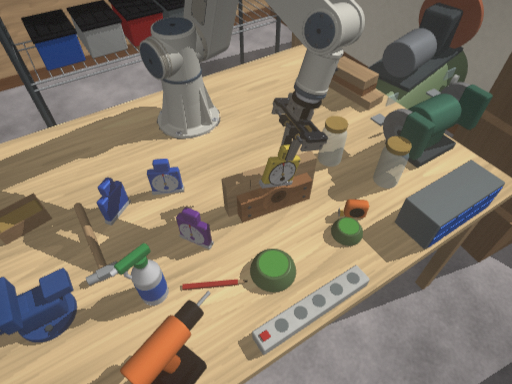

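View pics/w10.png

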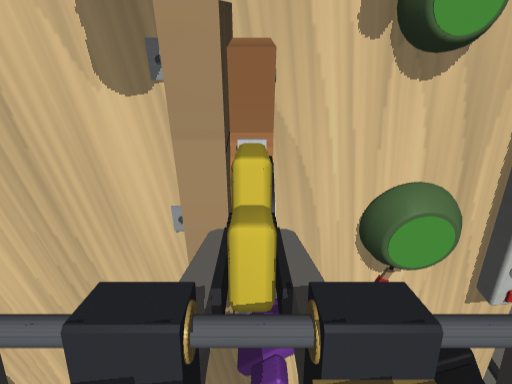

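>>> play_rows --steps '[0,0,0.0008,0,0.001,0,0,0,0,0.0008,0,0.001,0,0,0,0,0.0008,0,0.001,0,0,0,0,0.0008,0,0.001,0,0,0,0,0.0008,0,0.001,0,0]'

```text
clock: 14.7
eef_pos: [571.2, 64.7, 227.9]
orientation: [[0.145, 0.989, -0.038], [0.957, -0.15, -0.25], [-0.253, -0.0, -0.968]]
force: [0.2, 0.4, -0.6]
opening: 23.8
```

```bash
cat > chk.py <<'E'
from rock import *
P,R=tcp_at(np.array([566.6,33.9,230.2-H]),-8.6,14.6);F=[]
for i in range(8):
    o=env.get_obs();F.append(np.r_[o['force'],o['moment']]);env.capture('top')
print('meanF',np.mean(F,0).round(2))
rel(P,R);print('tilt',np.degrees(np.arcsin(-o['orientation'][2,0])))
E
python3 chk.py
```

```text
meanF [-0.65  0.7  -0.37  0.23  0.07 -0.04]
t 15.1 pos [571.23  64.7  227.92] F [0.6 2.  0.4] M [ 0.15  0.1  -0.05] op 23.7
shift [0.0008 0.0001 0.0002] turn [-0.0002  0.0016 -0.0004]
tilt 14.648537828927385
```

```bash
python3 - <<'E'
from mk import *
o=env.get_obs();p,im=views(0,2)
tilt=np.degrees(np.arcsin(-o['orientation'][2,0]))
analyse(mark(p,im,o['eef_pos'],-8.6,tilt));print(tilt,o['dq'].round(2),o['clock'])
print(env.close_job())
E
```

```text
hub [240.48 254.14] red [189.3   57.83] mark dir 14.61 rad 40.6 | needle shaft dir [ 6.4  6.6  6.9  7.4  7.8  8.3  8.6  8.9  9.2  9.4  9.7  9.9 10.1 10.2
 10.4 10.1  9.7  9.9 10.9 11.1 11.1] | weight dir 11.75
[(28.0, 0.0, 0), (30.0, 0.0, 0), (32.0, 0.0, 0), (34.0, 13.6, 5), (36.0, 13.8, 18), (38.0, 14.1, 25), (40.0, 14.3, 28)]
14.647250196080543 [-0.03  0.04 -0.05  0.06 -0.04 -0.02] 15.1
the job is handed in; nothing more can be done
None
```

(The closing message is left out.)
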